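Open the push-and-turn safety cap of the cleaner jug

TASK

Open the squat square cleaner jug by its safety cap: turn the cap anticlockwise (seen from above) until its nose faces the single rib on the jug's shoulder, push it down there, and keeping it down twist it on anticlockwise until the nose faces the twin ribs, where it comes free. Lift the cap straight up and finish while still holding it in the gripper, level and at rest, centred over the open neck about 8 cm above where it sat; do not put it down or let go. Leave the soy dish, the pastry brush, the glass jar and the cup of chopsticks around it where they are.

Things in the scene. Friction and masses are not known exactly. Their poses are not given: they have to be found in the camera images.
- jug: Squat white plastic cleaner jug, 110 x 110 mm, 110 mm high to its flat shoulder, a loop handle at -x, fixed in a low steel tray (128 mm square) so that it cannot move or turn. Origin: on the counter, on the axis of its round neck; z up; x points from the neck's axis to the single rib. The twin ribs lie 44 deg anticlockwise (from above) of the single rib.
- mouth (a point): Centre of the mouth of the jug's neck (51 mm across), 128 mm above the counter, hidden by the cap. In it a sprung seal pushes the cap up: about 6.5 N when closed, 10 N when the cap is pushed 7 mm down.
- cap: Loose grey plastic push-and-turn cap on the neck: round, 60 mm across, skirt to flat round top 23.5 mm, 40 to 85 g, with a grip bar and a nose on top. Origin: centre of the underside of its skirt, on its axis, 118 mm above the counter when closed; z up; x towards the nose. Closed, the nose stands 17 to 36 deg clockwise (from above) of the single rib. Turn it anticlockwise throughout.
- bar_top (a point): Centre of the top of the cap's upright grip bar, on the cap's axis, 47.5 mm above the cap's origin, 165.5 mm above the counter when closed. The bar stands 24 mm high on the flat round top, is 16 mm wide and 56 mm long and runs along the cap's x axis towards the nose; the fingers can close on its two long sides from above.
- nose (a point): Tip of the cap's nose, the narrow end of the grip bar that overhangs the cap's rim: 41 mm from the cap's axis along its x, 34 mm above the cap's origin.
- single_rib (a point): Single rib on the shoulder, pointing outwards, 6 mm wide, 36 to 52 mm from the neck's axis, 14 mm high; the point: its top, 41 mm out. Before it, unpushed, the cap turns with light friction and can be neither lifted nor pushed over 1 mm. The nose stops 2 deg past the rib's middle; from 8 deg before it to there the cap can be pushed down, 8 mm to the bottom; pushed 5 mm or more it can be turned on.
- twin_ribs (a point): Two parallel raised ribs on the shoulder, each 4 mm wide, 36 to 52 mm from the neck's axis, 14 mm high, 10 mm apart; the point: midway between their tops, 41 mm out. Pushed down, the cap turns on to a stop 3 deg past their middle. From 5 deg before the middle to the stop it is free: the spring raises it to 3 mm above its closed height and it lifts straight up.
- chopsticks: Bamboo cup, 76 mm across and 120 mm high, full of chopsticks that reach 235 mm; loose, to be left alone. Origin: centre of its underside.
- jar: Glass jar with a plain steel lid, 68 mm across, 100 mm high; loose, to be left alone. Origin: centre of its underside.
- soy_dish: Small white ceramic soy dish, 84 mm across, 20 mm high, beside the jug; loose, to be left alone. Origin: centre of its underside.
- brush: Flat pastry brush with a wooden handle, 170 mm long, lying beside the jug; loose, to be left alone. Lies along its x axis; origin on its underside.
Not all that is in view belongs to the job. Leave any pink look-alike of the cap alone.

How it is judged (in metres and radians):
On the way, in this order (a step that is already met when the one before it is completed fails the run):
1. the cap, still on the neck, is turned so that its nose faces the single rib (horizontal distance between nose and single_rib below 0.0075 m and z of cap in the frame of jug below 0.121 m).
2. the cap is pushed down at least 4 mm while its nose faces the single rib (z of cap in the frame of jug below 0.114 m and horizontal distance between nose and single_rib below 0.0085 m).
3. the cap, still on the neck, is twisted on until its nose faces the twin ribs (horizontal distance between nose and twin_ribs below 0.0075 m and z of cap in the frame of jug below 0.124 m).
At the end, for the whole second after the job is handed in: The cap is held by the fingers, 50 to 120 mm above its closed height, its axis within 30 mm of the neck's axis, level within 11 deg, at rest (under 30 mm/s), and touches the jug nowhere (z of cap in the frame of jug between 0.168 and 0.238 m and horizontal distance between cap and jug below 0.03 m and angle between cap's own z axis and vertical below 0.2 rad and linear speed of cap below 0.03 m/s and contact force between the fingers and cap above 1 N and contact force between cap and jug below 0.1 N); the arm keeps its last pose, push and grip.
It fails at once if the chopstick cup, jar, soy dish or brush is moved more than 30 mm (distance of any of chopsticks, jar, soy_dish, brush from where it was at the start of the episode above 0.03 m).
It also fails if it takes over 37 s, if anything falls off the work surface, if the arm or the gripper's body presses on something with over 40 N, if the wrist force passes 120 N, or if a joint passes its speed limit or range.

ROBOT

A 6-joint arm with a two-finger parallel gripper is mounted at the origin on the work surface. World frame = base frame: x ahead of the robot, y to its left, z up, the work surface at z = 0. Lengths are in mm, angles in rad, forces in N, time in s.
With the tool pointing down it reaches from about 325 to 850 mm from the base axis. Payload 15.5 kg.
Tool frame: the origin (TCP) lies on the centre line of the jaws, within the pads' length; the fingertips stand 19 mm ahead of it and the grasp point (between the pads) is the TCP (r.finger_overhang is the x of the fingertips in the tool frame, in mm); x points along the fingers, z is the direction in which the jaws open and shut, and the axes are right-handed (so a half turn about x gives the same grasp; the last joint's range is limited). The gripper opens to 91 mm and grips with 3 to 60 N. Pads are 32 mm wide; open, the fingers measure 118 mm over their backs; the gripper's body (76 mm by 178 mm) begins 60 mm behind the grasp point.
Start: joints at [1.24, 0.494, 1.345, -0, 1.302, -0.096], TCP at [145.4, 607.853, 202.315] pointing down, gripper open.
Joint ranges: [-2.91, 2.91], [-0.82, 2.16], [0.22, 2.67], [-1.22, 4.37], [0.12, 2.79], [-3.08, 3.08]. Speed limits (rad/s): [1.89, 1.89, 2.57, 3.01, 3.01, 3.01].

INTERFACE

Orientations are given as a rotation vector (axis times angle).
In Python, from station import r gives the robot as it stands. The module is installed in compiled form; this text tells all that it offers.
- The arm moves only by the tool step_arm, never from a script. Its argument "motion" is one flat list of numbers, 7 for each row, row after row: the shift along the tool's x, y, z in mm, then the turn, a rotation vector about the tool's x, y, z in degrees, then the closure in counts, from 0 (fully open) to 255 (shut). A call has 1 to 10 rows; each row shifts and turns the commanded pose from where the row before left it, along the tool's axes as they then stand; what a row does not reach is not made up. A row lasts 1/12 s, in which the tool goes at most 41.7 mm and 7.16 degrees, less where a joint would pass 70% of its speed; a pose out of reach is approached as far as the arm can. A call with a gripper value outside its range is refused whole. The fingers move at their own pace and stop on an object; the grip force is fixed at half the most. Time passes only in rows, so rows that do not move let the fingers close. It gives the time, the measured TCP pose, the force and the opening at its end, in the units of the state.
- r.read_state(): the state, without advancing time (a new reading comes with each control period).
- r.snapshot(name): name is "scene" or "side" or "wrist"; returns a dict with "frame" (400x640x3 uint8, red, green, blue), "fx", "fy", "cx", "cy" (pixels), "eye" and "rotation" of the camera in the world; the wrist camera has in their place "mount" (4x4, takes a point from camera to tool coordinates, whose origin is the TCP and whose axes are the tool frame's). Camera axes: x right, y up, looking along -z (the intrinsics and any distortion apply to the point x, -y, -z); pixel columns grow to the right and rows downward; lengths in mm; the calibration is good to about 2 mm. A picture is of the moment at which its call begins: read the wrist's pose just before it. There is no depth.
- r.finish_job(): hands the job in, once; it reports no verdict.
The state is a dict: "time": time; "joint_pos": joint angles; "qd": joint speeds; "effort": joint torques, N m; "tcp_pos": TCP position; "orientation": TCP orientation; "ft_force": force on the tool from outside, world axes, zero at the start; "moment": the same for the moment, N m; "finger_gap": opening from 0.0 (shut) to 1.0 (fully open).
Only numpy, scipy, OpenCV 4.12 (cv2) and the standard library are available. Lean on these libraries where they do the work, as an engineer would, in place of code of your own. Each camera call takes 0.05 s, during which the arm holds its last target.

## Working session

There is one attempt and no reset: what is moved stays moved. The work goes in short steps, Python scripts to look and compute and a tool call to move; the robot and the scene stay as the last step left them, time stands still between calls to the robot, and variables do not carry over. Pictures are saved under pics/ and viewed, and the job is handed in when it is done.

Besides the shell and the picture viewer there is one more tool, called after "Call:" as a command line: name --argument value ..., lists and objects as JSON in quotes. step_arm: Moves the arm, as the interface text tells. Its arguments: {"type":"object","properties":{"motion":{"type":"array"}},"required":["motion"]}

```bash
mkdir -p pics; cat > h.py <<'E'
import numpy as np, cv2
from station import r
from scipy.spatial.transform import Rotation as R
def snap(n,f):
    s=r.snapshot(n); cv2.imwrite('pics/'+f,s['frame'][:,:,::-1]); return s
E
python3 - <<'E'
from h import *
print(r.read_state())
for n in ['scene','side','wrist']:
    s=snap(n,n+'0.png'); print(n,{k:v for k,v in s.items() if k!='frame'})
    np.save(n+'0.npy',s,allow_pickle=True)
E
```

```text
{'time': 0.0, 'joint_pos': array([ 1.24048638e+00,  4.94168920e-01,  1.34613702e+00,  1.48960790e-06,
        1.30247385e+00, -9.55124892e-02]), 'qd': array([ 0.00012594,  0.0002785 , -0.0002356 ,  0.0009635 , -0.00049313,
       -0.00027462]), 'effort': array([ 1.14488819e-03, -8.78840947e+01, -3.81860590e+01,  7.10354000e-02,
        5.30647498e-02, -1.38081746e-04]), 'tcp_pos': array([145.28124418, 607.48109396, 201.74513926]), 'orientation': array([-1.03519626,  1.31218583,  1.03412406]), 'ft_force': array([ 0.75908107, -0.51552181,  0.3332923 ]), 'moment': array([-0.00768534, -0.00015558, -0.02146729]), 'finger_gap': 1.001319519314868}
scene {'fx': 440.61097545483267, 'fy': 440.61097545483267, 'cx': 315.16611858786376, 'cy': 197.36208238977147, 'eye': array([1378.77055061,  -74.84630222,  851.08292461]), 'rotation': array([0.72753897, 0.60912219, 1.26450635])}
side {'fx': 514.7028692213488, 'fy': 514.7028692213488, 'cx': 317.4337971547871, 'cy': 193.90730487957143, 'eye': array([ 144.28495807, -981.26606483,  850.58545762]), 'rotation': array([ 1.00837938, -0.14490641, -0.30823579])}
wrist {'fx': 327.9525782471863, 'fy': 327.9525782471863, 'cx': 321.81819913718573, 'cy': 196.8188741285781, 'mount': array([[-9.54355327e-04,  2.62861820e-01, -9.64833018e-01,
        -1.82551289e+02],
       [-8.06922947e-04,  9.64832941e-01,  2.62862597e-01,
         7.37462908e+01],
       [ 9.99999219e-01,  1.02941022e-03, -7.08684223e-04,
        -5.99860639e-02],
       [ 0.00000000e+00,  0.00000000e+00,  0.00000000e+00,
         1.00000000e+00]])}
```

View pics/scene0.png

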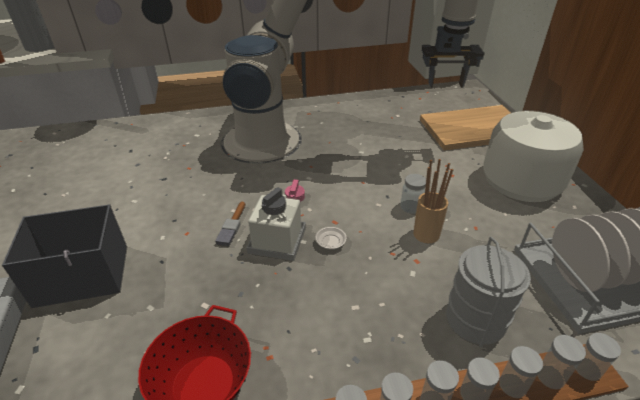

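View pics/side0.png

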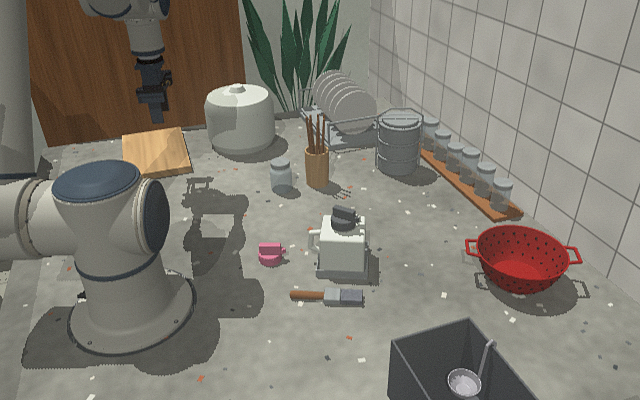

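View pics/wrist0.png

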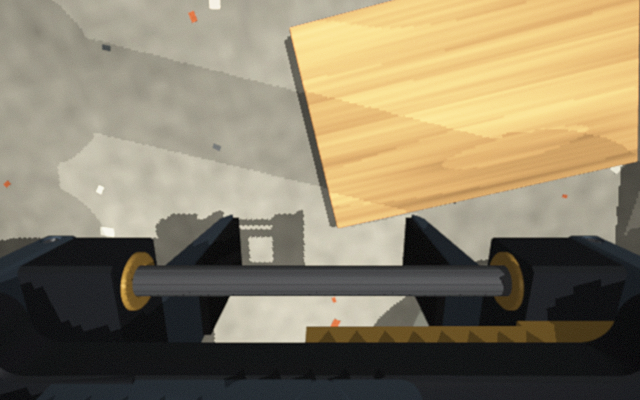

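Scene view: grey cap on the white jug at (273,202); look-alike pink cap at (294,190). Side view: cap at (344,215), pink one at (270,253). The other grey things (jar lid at (416,183), steel canister at (490,280)) are not on the square jug. I choose the grey cap on the jug and check it in close crops.

```bash
python3 - <<'E'
import cv2,numpy as np
a=cv2.imread('pics/scene0.png')[170:260,225:315]; b=cv2.imread('pics/side0.png')[190:290,295:385]
a=cv2.resize(a,(400,400),interpolation=cv2.INTER_CUBIC); b=cv2.resize(b,(360,400),interpolation=cv2.INTER_CUBIC)
cv2.imwrite('pics/crop0.png',np.hstack([a,b]))
E
```

```text
(no output)
```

View pics/crop0.png

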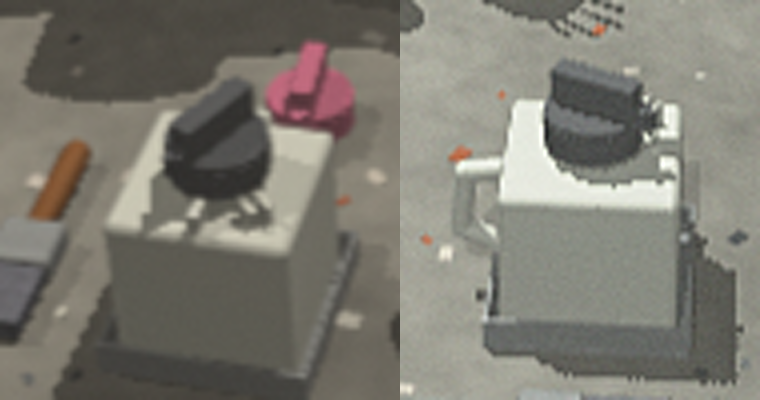

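The crop confirms the choice: a dark grey cap on the jug, nose to the left-front in the scene view, one rib at crop (195,210), twin ribs at (250,205). Now I localise it.

```bash
cat >> h.py <<'E'
def ray(s,u,v):
    d=np.array([(u-s['cx'])/s['fx'],-(v-s['cy'])/s['fy'],-1.])
    if 'mount' in s: 
        M=s['M']; return M[:3,3],M[:3,:3]@d
    return np.array(s['eye']),R.from_rotvec(s['rotation']).as_matrix()@d
def onz(s,u,v,z):
    o,d=ray(s,u,v); return o+d*(z-o[2])/d[2]
def proj(s,p):
    if 'mount' in s: M=s['M']; c=M[:3,:3].T@(np.array(p)-M[:3,3])
    else: c=R.from_rotvec(s['rotation']).as_matrix().T@(np.array(p)-s['eye'])
    return s['cx']+s['fx']*c[0]/-c[2], s['cy']-s['fy']*c[1]/-c[2]
def wsnap(f):
    st=r.read_state(); s=snap('wrist',f)
    T=np.eye(4);T[:3,:3]=R.from_rotvec(st['orientation']).as_matrix();T[:3,3]=st['tcp_pos']
    s['M']=T@s['mount']; return s
E
python3 - <<'E'
from h import *
S=np.load('scene0.npy',allow_pickle=True).item();D=np.load('side0.npy',allow_pickle=True).item()
for n,s,f in (('scene',S,lambda u,v:(225+u/4.444,170+v/4.444)),('side',D,lambda u,v:(295+(u-400)/4,190+v/4))):
    pts={'scene':{'shoulderFL':(108,235,110),'FR':(292,255,110),'BR':(335,135,110),'BL':(165,112,110),'barA':(172,135,165.5),'barB':(222,82,165.5),'barC':(250,98,165.5),'single':(193,210,124)},
     'side':{'FL':(500,205,110),'FR':(680,208,110),'BR':(680,102,110),'BL':(515,100,110),'barA':(558,60,165.5),'barB':(640,78,165.5)}}[n]
    for k,(u,v,z) in pts.items(): print(n,k,np.round(onz(s,*f(u,v),z),0))
st=r.read_state(); print(R.from_rotvec(st['orientation']).as_matrix().round(3))
E
```

```text
scene shoulderFL [558. -81. 110.]
scene FR [597.  17. 110.]
scene BR [500.  58. 110.]
scene BL [457. -38. 110.]
scene barA [547. -39. 166.]
scene barB [506.  -6. 166.]
scene barC [524.   8. 166.]
scene single [564. -33. 124.]
side FL [447. -52. 110.]
side FR [546. -91. 110.]
side BR [589.  11. 110.]
side BL [492.  49. 110.]
side barA [504.   4. 166.]
side barB [544. -32. 166.]
[[-0.    -0.973  0.233]
 [-0.001  0.233  0.973]
 [-1.     0.    -0.001]]
```

```bash
python3 - <<'E'
from h import *
S=np.load('scene0.npy',allow_pickle=True).item();D=np.load('side0.npy',allow_pickle=True).item()
print('chop',onz(S,431,200,120),onz(D,317,152,120)); print('jar',onz(S,416,184,100),onz(D,281,163,100))
print('dish',onz(S,331,239,10),'brush',onz(D,330,296,10), 'pot top',onz(S,543,120,200))
print(onz(S,440,165,235))
E
```

```text
chop [584.6785525  385.16570801 120.        ] [581.47524823 369.25373294 120.        ]
jar [489.28007542 385.14749571 100.        ] [466.94723766 376.44968303 100.        ]
dish [559.48948581 127.67542358  10.        ] brush [ 441.38199801 -134.51989428   10.        ] pot top [403.08911929 796.83678888 200.        ]
[591.9133436  386.20524083 235.        ]
```

Call:
step_arm --motion '[-33,0,0,0,0,0,0,-33,0,0,0,0,0,0,-34,0,0,0,0,0,0,0,-25,-25,0,0,0,0,0,-25,-25,0,0,0,0,0,-25,-25,0,0,0,0,0,-25,-25,0,0,0,0]'

```text
time: 0.73
tcp_pos: [219.7, 485.9, 302.2]
orientation: [-1.035, 1.311, 1.035]
ft_force: [1.5, -0.2, 0.5]
finger_gap: 1.001
```

Call:
step_arm --motion '[0,-26,-26,0,0,0,0,0,-26,-26,0,0,0,0,0,-26,-26,0,0,0,0,0,-26,-26,0,0,0,0,0,-26,-26,0,0,0,0,0,-26,-26,0,0,0,0,0,-26,-26,0,0,0,0,0,-26,-26,0,0,0,0,0,-26,-26,0,0,0,0,0,-26,-26,0,0,0,0]'

```text
time: 1.57
tcp_pos: [412.2, 172.2, 302.3]
orientation: [-1.034, 1.311, 1.035]
ft_force: [0.6, 0.7, -1.4]
finger_gap: 1.001
```

Call:
step_arm --motion '[0,-26,-26,0,0,0,0,0,-26,-26,0,0,0,0,0,-26,-26,0,0,0,0,0,-26,-26,0,0,0,0,0,-26,-27,0,0,0,0,0,-22,-27,0,0,0,0,0,0,0,6,0,0,0,0,0,0,6,0,0,0,0,0,0,6,0,0,0,0,0,0,6,0,0,0]'

```text
time: 2.4
tcp_pos: [522.7, -15.3, 302.0]
orientation: [-0.711, 1.452, 0.712]
ft_force: [-0.5, -0.0, -0.2]
finger_gap: 0.996
```

```bash
python3 - <<'E'
from h import *
s=wsnap('w1.png'); np.save('w1.npy',s,allow_pickle=True)
st=r.read_state();print(st['time'],st['tcp_pos'],st['joint_pos'],R.from_rotvec(st['orientation']).as_matrix().round(3))
im=s['frame'][110:270,220:420,::-1]; cv2.imwrite('pics/w1c.png',cv2.resize(im,None,fx=3.75,fy=3.75,interpolation=cv2.INTER_CUBIC))
E
```

```text
2.45 [522.70391593 -15.1971764  302.04786796] [-1.43323462e-01  2.60888871e-01  1.44034105e+00  5.02781403e-05
  1.44097572e+00 -1.04656797e+00] [[-0.001 -0.785  0.619]
 [ 0.     0.619  0.785]
 [-1.     0.001 -0.   ]]
```

View pics/w1.png

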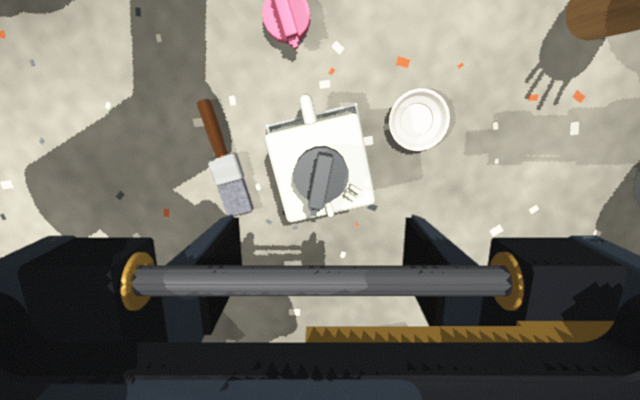

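View pics/w1c.png

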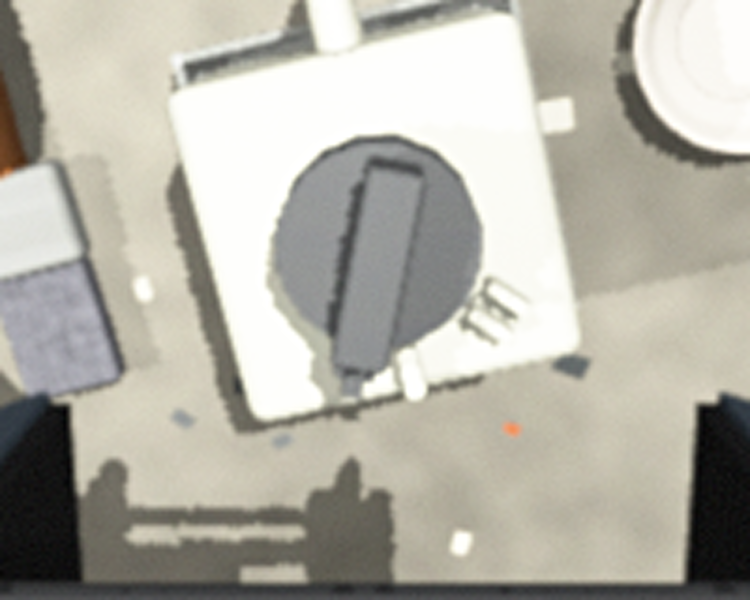

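The wrist view shows the grey cap at (320,175), bar pointing to the lower left with the nose tip at about (313,212), single rib at (329,210) and twin ribs at (351,193). The brush is left, the dish right, the pink cap at the top.

```bash
python3 - <<'E'
from h import *
s=np.load('w1.npy',allow_pickle=True).item()
f=lambda u,v:(220+u/3.75,110+v/3.75)
def P(u,v,z): return onz(s,*f(u,v),z)[:2]
g=[P(*c,165.5) for c in [(367,166),(425,178),(388,372),(333,360)]]
print('bar corners',np.round(g,1)); 
print('sizes',[round(float(np.linalg.norm(g[i]-g[(i+1)%4])),1) for i in range(4)])
rear=(g[0]+g[1])/2; fr=(g[2]+g[3])/2
print('barcentre',(rear+fr)/2,'yaw',np.degrees(np.arctan2(*(fr-rear)[::-1])))
# disc by mask
im=s['frame'].astype(int); 
ed=[P(276,245,141.5),P(482,240,141.5),P(378,135,141.5),P(300,175,141.5),P(455,180,141.5),P(470,290,141.5),P(290,300,141.5)]
A=np.array([[2*p[0],2*p[1],1] for p in ed]);b=[p@p for p in ed]
c=np.linalg.lstsq(A,b,rcond=None)[0];print('disc',c[:2],np.sqrt(c[2]+c[:2]@c[:2]))
n=P(350,385,152); r1=P(405,352,124);r2=P(415,397,124)
print('nose',n,'rib',r1,r2)
o=c[:2]
for nm,p in (('nose',n),('r1',r1),('r2',r2),('t1',P(492,309,124))):
    for o in (c[:2],(rear+fr)/2): d=p-o; print(nm,np.linalg.norm(d),np.degrees(np.arctan2(d[1],d[0])))
sh=[P(*q,110) for q in [(172,95),(512,12),(578,345),(255,418)]]
print('shoulder',np.round(sh,1),np.mean(sh,0)); 
for i in range(4): d=sh[(i+1)%4]-sh[i]; print(np.linalg.norm(d),np.degrees(np.arctan2(d[1],d[0])))
E
```

```text
bar corners [[ 4.968e+02  2.000e-01]
 [ 5.086e+02  1.020e+01]
 [ 5.445e+02 -2.980e+01]
 [ 5.326e+02 -3.940e+01]]
sizes [15.4, 53.7, 15.3, 53.4]
barcentre [520.62684705 -14.67948889] yaw -48.010811450890614
disc [518.52752032 -13.27084006] 29.523803852671257
nose [544.28260542 -43.15628396] rib [552.98955774 -29.47224965] [566.36219088 -35.85769777]
nose 39.45204893921225 -49.245446094617755
nose 37.02057214660621 -50.283486743452734
r1 38.08041091080839 -25.179314471721337
r1 35.583294030627165 -24.5647970977003
r2 52.89916680251037 -25.276021289669202
r2 50.40077585825828 -24.84696801154434
t1 41.8905036482699 17.885748244650355
t1 40.37410122364883 20.704289321201358
shoulder [[449.7 -38. ]
 [492.9  56.9]
 [588.2  12.9]
 [544.3 -83.4]] [518.79203236 -12.89067499]
104.27508423401657 65.56196543609391
105.03263216143682 -24.755390867919633
105.90769616432206 -114.48817799821327
104.96169404048548 154.3531295745861
```

Call:
step_arm --motion '[0,0,0,5,0,0,0,0,0,0,5,0,0,0,23,1,-0.5,0,0,0,0,23,1,-0.5,0,0,0,0,24,1,-0.5,0,0,0,0,0,0,0,0,0,0,0]'

```text
time: 2.95
tcp_pos: [517.2, -13.4, 228.6]
orientation: [-0.581, 1.497, 0.586]
ft_force: [-0.8, -0.3, -0.7]
finger_gap: 1.004
```

```bash
python3 - <<'E'
from h import *
s=wsnap('w2.png'); np.save('w2.npy',s,allow_pickle=True)
st=r.read_state();print(st['time'],st['tcp_pos'],st['joint_pos'],R.from_rotvec(st['orientation']).as_matrix().round(3))
im=s['frame'][110:270,220:420,::-1]; cv2.imwrite('pics/w2c.png',cv2.resize(im,None,fx=3.75,fy=3.75,interpolation=cv2.INTER_CUBIC))
E
```

```text
3.0 [518.2938036  -13.60304492 230.85754281] [-1.41458068e-01  3.16632936e-01  1.56135392e+00  1.55252972e-05
  1.26784548e+00 -8.86096433e-01] [[-0.004 -0.678  0.735]
 [ 0.001  0.735  0.678]
 [-1.     0.003 -0.003]]
```

View pics/w2c.png

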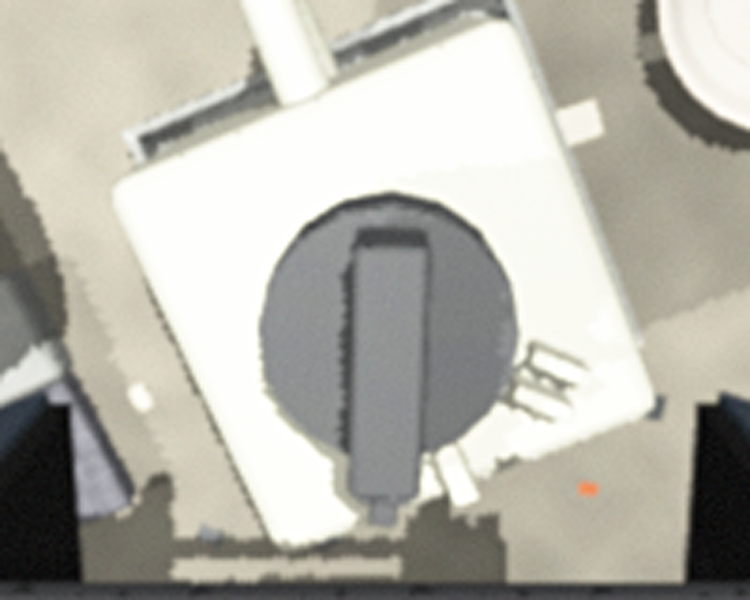

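```bash
python3 - <<'E'
from h import *
s=np.load('w2.npy',allow_pickle=True).item()
M=s['M']; st=r.read_state()
f=lambda u,v:(220+u/3.75,110+v/3.75)
def P(u,v,z): return onz(s,*f(u,v),z)[:2]
g=[P(*c,165.5) for c in [(357,248),(428,248),(417,495),(350,490)]]
print('sizes',[round(float(np.linalg.norm(g[i]-g[(i+1)%4])),1) for i in range(4)])
rear=(g[0]+g[1])/2; fr=(g[2]+g[3])/2; bc=(rear+fr)/2
print('barcentre',bc,'yaw',np.degrees(np.arctan2(*(fr-rear)[::-1])))
ed=[P(*q,141.5) for q in [(262,330),(518,330),(390,207),(300,240),(480,240),(500,395),(275,390)]]
A=np.array([[2*p[0],2*p[1],1] for p in ed]);b=[p@p for p in ed]
c=np.linalg.lstsq(A,b,rcond=None)[0];print('disc',c[:2],np.sqrt(c[2]+c[:2]@c[:2]))
sh=[P(*q,110) for q in [(113,183),(508,15),(655,405),(285,550)]]
print('shoulder mean',np.mean(sh,0))
for nm,p in (('nose',P(383,520,152)),('r1',P(443,458,124)),('r2',P(468,502,124)),('tw',P(545,382,124))):
    d=p-c[:2]; print(nm,p,np.linalg.norm(d),np.degrees(np.arctan2(d[1],d[0])))
T=R.from_rotvec(st['orientation']).as_matrix(); 
for q in (bc,c[:2]): print('tool yz',T.T@(np.r_[q,164]-st['tcp_pos']))
print('tool y yaw',np.degrees(np.arctan2(T[1,1],T[0,1])))
E
```

```text
sizes [14.5, 54.0, 14.4, 52.9]
barcentre [520.25530922 -14.82811544] yaw -49.29151249528867
disc [519.21514175 -13.04988472] 29.360891252101993
shoulder mean [518.74692638 -12.15714   ]
nose [545.97344169 -44.27700005] 41.12346468258025 -49.40695538130093
r1 [554.02249068 -31.03005265] 39.17700829089067 -27.319176090356773
r2 [566.7400086  -35.33566658] 52.4906567158114 -25.123236347743696
tw [5.58754303e+02 3.13544950e-01] 41.736393698303374 18.67420376566283
tool yz [66.84796271 -2.45033284  0.79062211]
tool yz [66.85341545 -0.43782032  1.23086801]
tool y yaw 132.6641164745666
```

Call:
step_arm --motion '[20,-1,1,2,0,0,0,20,0,0,0,0,0,0,14,0,0,0,0,0,0,10,0,0,0,0,0,0,0,0,0,0,0,0,0,0,0,0,0,0,0,0,0,0,0,0,0,0,0]'

```text
time: 3.58
tcp_pos: [521.9, -14.0, 169.6]
orientation: [-0.555, 1.497, 0.553]
ft_force: [0.1, -0.4, 0.4]
finger_gap: 1.002
```

```bash
python3 - <<'E'
from h import *
st=r.read_state();print(st['time'],st['tcp_pos'],st['ft_force'],R.from_rotvec(st['orientation']).as_matrix().round(4))
s=wsnap('w3.png')
E
```

```text
3.5833 [521.9484401 -14.034891  169.5911603] [ 0.0510053  -0.43554837  0.38381068] [[ 1.700e-03 -6.503e-01  7.597e-01]
 [-3.000e-04  7.597e-01  6.503e-01]
 [-1.000e+00 -1.300e-03  1.100e-03]]
```

View pics/w3.png

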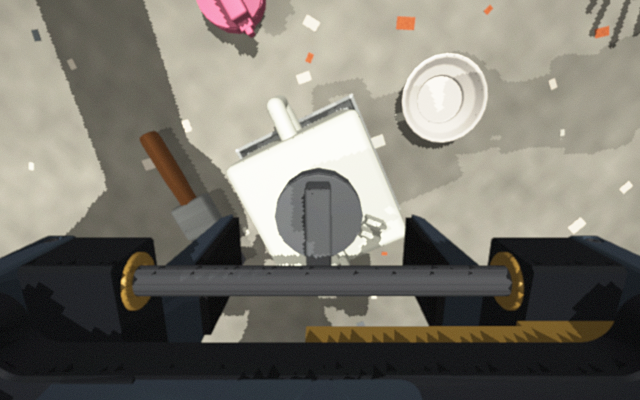

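```bash
python3 - <<'E'
from h import *
st=r.read_state();print(st['time'],st['tcp_pos'])
s=wsnap('w3b.png')
st=r.read_state();print(st['time'],st['tcp_pos'],st['qd'].round(4))
f=lambda u,v:(u,v)
for row in (190,200,220,240):
  l=s['frame'][row,285:350].astype(int).sum(1); print(row,l[10:60])
E
```

```text
3.6333 [521.93187767 -14.00861297 169.55565411]
3.6833 [521.79765478 -14.00217662 169.4207212 ] [ 0.0012  0.0033  0.0076 -0.0004 -0.0064  0.0016]
190 [340 347 346 355 352 348 339 346 338 278 248 292 316 301 292 308 323 328
 318 327 326 297 310 323 330 331 333 332 331 327 337 331 333 325 293 255
 302 345 350 352 339 353 353 353 346 349 345 353 352 355]
200 [334 350 336 346 342 347 352 322 228 183 241 294 337 336 350 344 343 347
 352 354 351 352 337 351 355 350 357 350 350 354 350 351 340 339 304 282
 311 356 356 346 352 354 348 348 340 348 346 347 349 348]
220 [337 345 335 336 346 338 325 269 195 154 209 271 310 341 336 339 343 335
 349 339 344 343 346 346 340 346 348 342 336 352 342 343 356 332 300 275
 285 319 335 348 344 345 345 342 344 342 341 344 342 343]
240 [397 404 398 397 391 395 389 406 399 370 273 259 309 326 337 332 342 339
 344 337 339 338 334 340 337 341 342 338 336 346 333 338 335 334 310 278
 283 317 343 339 330 336 330 338 343 340 333 337 334 333]
```

Call:
step_arm --motion '[5,1.5,-2,0,0,0,0,0,0,0,0,0,0,0,0,0,0,0,0,0,0,0,0,0,0,0,0,0]'

```text
time: 4.02
tcp_pos: [518.6, -14.1, 163.4]
orientation: [-0.554, 1.499, 0.554]
ft_force: [0.2, 0.8, 0.3]
finger_gap: 0.996
```

```bash
python3 - <<'E'
from h import *
st=r.read_state();print(st['time'],st['tcp_pos'],st['ft_force'])
s=wsnap('w4.png')
cv2.imwrite('pics/w4c.png',cv2.resize(s['frame'][150:290,220:420,::-1],None,fx=3.75,fy=3.75,interpolation=cv2.INTER_CUBIC))
s=snap('side','s4.png'); cv2.imwrite('pics/s4c.png',cv2.resize(s['frame'][150:300,260:420,::-1],None,fx=4,fy=4,interpolation=cv2.INTER_CUBIC))
E
```

```text
4.0167 [518.57873158 -14.07559436 163.36741166] [0.15252171 0.75743273 0.27763116]
```

View pics/w4c.png

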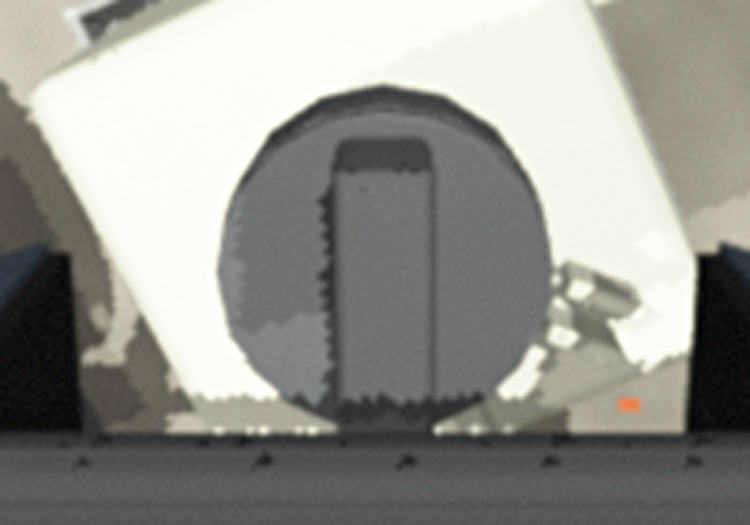

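View pics/s4c.png

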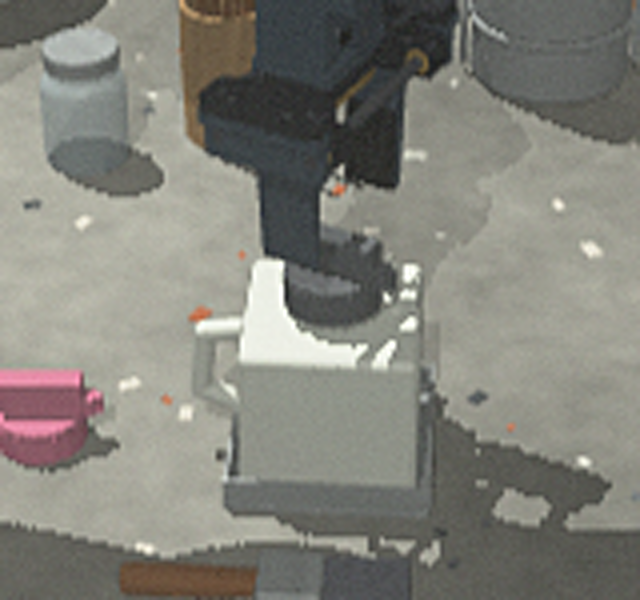

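Bar centred between the fingers (edges at cols 310.5 and 335, finger mid at 322.7). Closing.

Call:
step_arm --motion '[0,0,0,0,0,0,255,0,0,0,0,0,0,255,0,0,0,0,0,0,255,0,0,0,0,0,0,255,0,0,0,0,0,0,255,0,0,0,0,0,0,255]'

```text
time: 4.62
tcp_pos: [518.6, -14.1, 163.3]
orientation: [-0.554, 1.499, 0.554]
ft_force: [0.7, -0.3, -0.3]
finger_gap: 0.587
```

```bash
python3 - <<'E'
from h import *
st=r.read_state();print(st['time'],st['tcp_pos'],st['ft_force'],st['moment'],st['finger_gap'])
E
```

```text
4.6167 [518.62226312 -14.08172707 163.30584952] [ 0.6615639  -0.32122899 -0.331802  ] [-0.02104922  0.01320443 -0.02058141] 0.5871701726186122
```

Call:
step_arm --motion '[0,0,0,0,0,0,255,0,0,0,0,0,0,255,0,0,0,0,0,0,255,0,0,0,0,0,0,255,0,0,0,0,0,0,255,0,0,0,0,0,0,255,0,0,0,0,0,0,255,0,0,0,0,0,0,255]'

```text
time: 5.28
tcp_pos: [518.6, -14.0, 163.3]
orientation: [-0.554, 1.499, 0.554]
ft_force: [-0.3, -0.1, -0.6]
finger_gap: 0.013
```

```bash
python3 - <<'E'
from h import *
st=r.read_state();print(st['time'],st['tcp_pos'],st['ft_force'],st['moment'],st['finger_gap'])
E
```

```text
5.2833 [518.62994328 -14.04854357 163.32084106] [-0.27436882 -0.08174962 -0.62435071] [-0.05726233  0.00099979 -0.02037555] 0.012926097839718577
```

The gap of 0.013 is below the bar's 16/91 = 0.176, so I look before doing anything else.

```bash
python3 - <<'E'
from h import *
s=wsnap('w5.png')
t=snap('side','s5.png');q=snap('scene','c5.png')
a=cv2.resize(t['frame'][150:270,280:400,::-1],(400,400),interpolation=cv2.INTER_CUBIC)
b=cv2.resize(q['frame'][130:250,220:340,::-1],(400,400),interpolation=cv2.INTER_CUBIC)
cv2.imwrite('pics/x5.png',np.hstack([a,b]))
E
```

```text
(no output)
```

View pics/w5.png

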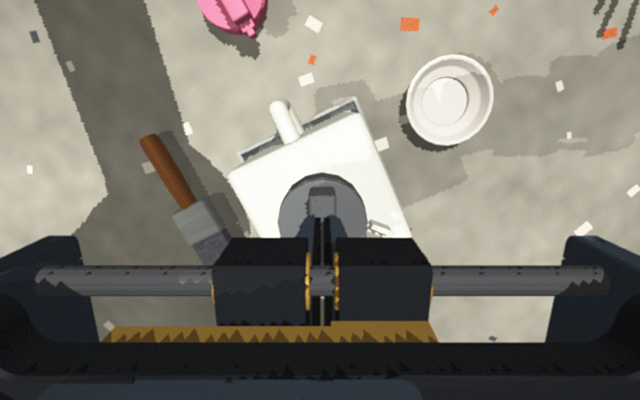

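View pics/x5.png

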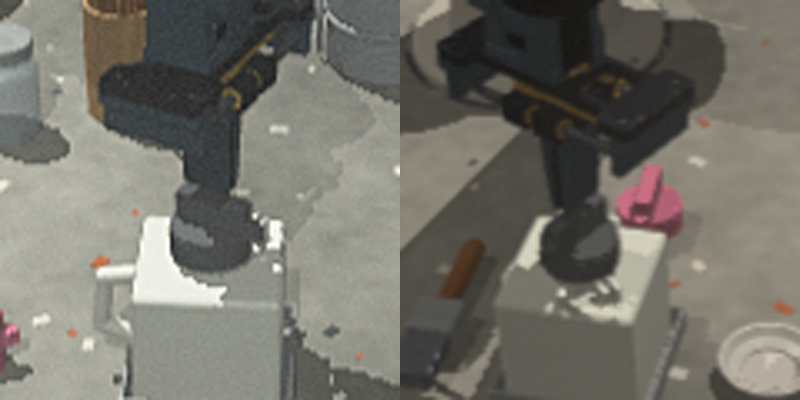

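Both side views show the fingertips shut just above the bar: the grasp missed, too high although the TCP reads 163. Checking the overhang and triangulating the tips.

```bash
python3 - <<'E'
from h import *
print(r.finger_overhang,[a for a in dir(r) if a[0]!='_'])
st=r.read_state();print(st['tcp_pos'],st['joint_pos'],st['ft_force'])
S=np.load('scene0.npy',allow_pickle=True).item();D=np.load('side0.npy',allow_pickle=True).item()
def tri(a,b):
    o1,d1=ray(D,*a);o2,d2=ray(S,*b)
    t=np.linalg.lstsq(np.c_[d1,-d2],o2-o1,rcond=None)[0]; p=o1+t[0]*d1;q=o2+t[1]*d2
    return (p+q)/2,np.linalg.norm(p-q)
print('tip',tri((347,206.5),(272.5,191.5)))
# bar corners rear-left ; from start pics
f=lambda u,v:(225+u/4.444,170+v/4.444); g=lambda u,v:(295+(u-400)/4,190+v/4)
print('bar rear end',tri(g(558,60),f(236,88)),'bar front',tri(g(640,78),f(185,145)))
z=cv2.imread('pics/s5.png')[185:235,320:370];w=cv2.imread('pics/c5.png')[170:220,250:300]
cv2.imwrite('pics/x6.png',np.hstack([cv2.resize(z,(400,400),interpolation=cv2.INTER_CUBIC),cv2.resize(w,(400,400),interpolation=cv2.INTER_CUBIC)]))
E
```

```text
19.0 ['PlanningError', 'finger_overhang', 'finish_job', 'read_state', 'snapshot']
[518.62938079 -14.08372373 163.33385282] [-1.42268912e-01  3.91139303e-01  1.65494360e+00 -1.62109315e-05
  1.09546074e+00 -8.49963820e-01] [ 0.010305   -0.73543615  1.06738564]
tip (array([527.200477  , -15.92818023, 170.70661331]), np.float64(5.916306081466172))
bar rear end (array([506.22900589,   3.40979524, 162.73895737]), np.float64(5.650481500123858)) bar front (array([546.77083386, -30.34359864, 160.70441675]), np.float64(6.789988505601439))
```

View pics/x6.png

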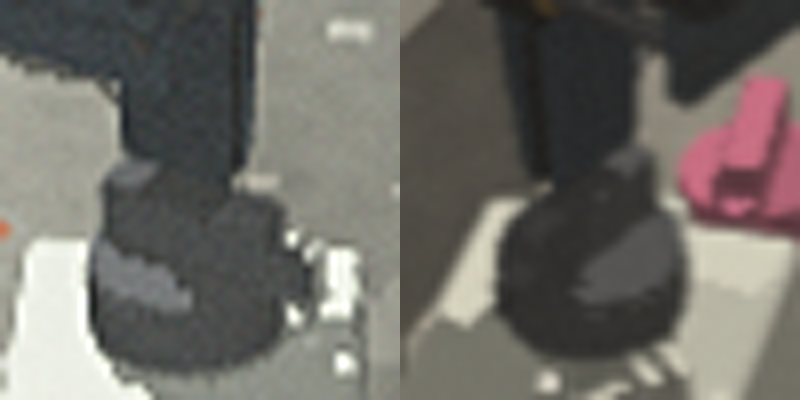

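Call:
step_arm --motion '[1,0,0,0,0,0,255,1,0,0,0,0,0,255,0,0,0,0,0,0,255]'

```text
time: 5.68
tcp_pos: [518.5, -14.1, 161.1]
orientation: [-0.554, 1.499, 0.554]
ft_force: [-0.4, -0.1, -0.6]
finger_gap: 0.004
```

Call:
step_arm --motion '[1,0,0,0,0,0,255,1,0,0,0,0,0,255,0,0,0,0,0,0,255]'

```text
time: 5.93
tcp_pos: [518.5, -14.0, 159.1]
orientation: [-0.554, 1.499, 0.554]
ft_force: [0.2, 0.5, 0.1]
finger_gap: 0.003
```

Call:
step_arm --motion '[1.5,0,0,0,0,0,255,1.5,0,0,0,0,0,255,0,0,0,0,0,0,255]'

```text
time: 6.18
tcp_pos: [518.5, -14.1, 156.0]
orientation: [-0.554, 1.499, 0.554]
ft_force: [-0.3, 0.3, -0.0]
finger_gap: 0.005
```

```bash
python3 - <<'E'
from h import *
st=r.read_state();print(st['tcp_pos'],st['ft_force'])
t=snap('side','s6.png');q=snap('scene','c6.png')
z=t['frame'][175:235,310:370,::-1];w=q['frame'][160:220,245:305,::-1]
cv2.imwrite('pics/x7.png',np.hstack([cv2.resize(z,(400,400),interpolation=cv2.INTER_CUBIC),cv2.resize(w,(400,400),interpolation=cv2.INTER_CUBIC)]))
E
```

```text
[518.45358159 -14.06069051 155.99111631] [-0.32763536  0.34034086 -0.04178752]
```

View pics/x7.png

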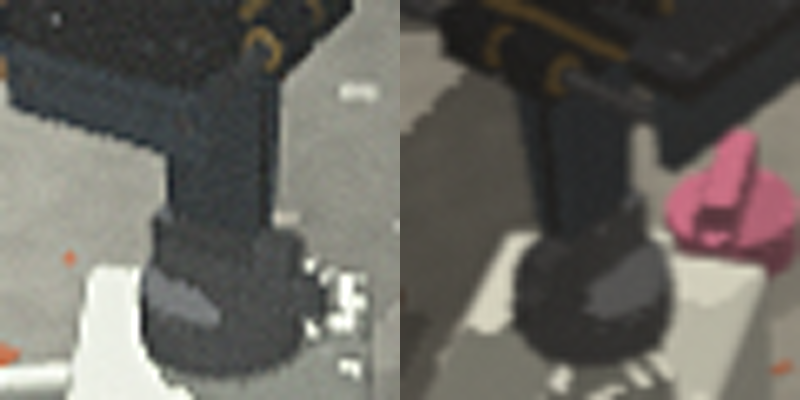

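Call:
step_arm --motion '[1,0,0,0,0,0,255,1,0,0,0,0,0,255,0,0,0,0,0,0,255]'

```text
time: 6.53
tcp_pos: [518.7, -14.1, 154.3]
orientation: [-0.554, 1.499, 0.554]
ft_force: [-0.7, -0.3, 0.3]
finger_gap: 0.005
```

Call:
step_arm --motion '[1,0,0,0,0,0,255,1,0,0,0,0,0,255,0,0,0,0,0,0,255]'

```text
time: 6.78
tcp_pos: [518.9, -14.0, 152.9]
orientation: [-0.554, 1.498, 0.553]
ft_force: [-3.6, 0.3, 13.3]
finger_gap: 0.006
```

Contact came at TCP z of about 154 (13 N), with the bar top at 165.5, so the real fingertips stand about 11 mm behind the reported TCP, not 19 mm ahead. I back off, part-open, and descend to TCP z of about 134 (tips about 145), watching the force.

Call:
step_arm --motion '[-5,0,0,0,0,0,110,0,0,0,0,0,0,110,0,0,0,0,0,0,110,0,0,0,0,0,0,110,0,0,0,0,0,0,110,0,0,0,0,0,0,110,0,0,0,0,0,0,110,0,0,0,0,0,0,110]'

```text
time: 7.45
tcp_pos: [518.6, -14.1, 157.2]
orientation: [-0.554, 1.499, 0.554]
ft_force: [0.7, 0.8, 0.2]
finger_gap: 0.552
```

```bash
python3 - <<'E'
from h import *
st=r.read_state();print(st['tcp_pos'],st['ft_force'],st['finger_gap'])
s=wsnap('w7.png')
E
```

```text
[518.60902069 -14.08368564 157.2158045 ] [0.65840009 0.80667838 0.17024425] 0.5522648726324847
```

View pics/w7.png

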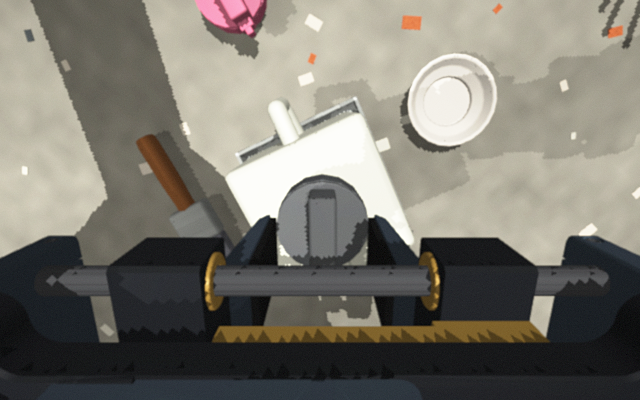

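Call:
step_arm --motion '[5,0,0,0,0,0,110,5,0,0,0,0,0,110,3,0,0,0,0,0,110,0,0,0,0,0,0,110]'

```text
time: 7.83
tcp_pos: [518.1, -14.0, 143.4]
orientation: [-0.553, 1.5, 0.554]
ft_force: [-0.2, -0.3, 1.3]
finger_gap: 0.571
```

Call:
step_arm --motion '[4,0,0,0,0,0,110,3,0,0,0,0,0,110,0,0,0,0,0,0,110,0,0,0,0,0,0,110]'

```text
time: 8.17
tcp_pos: [518.5, -14.1, 137.2]
orientation: [-0.554, 1.499, 0.554]
ft_force: [-0.1, 1.4, -0.5]
finger_gap: 0.567
```

```bash
python3 - <<'E'
from h import *
st=r.read_state();print(st['tcp_pos'],st['ft_force'],st['finger_gap'])
s=wsnap('w8.png')
t=snap('side','s8.png');q=snap('scene','c8.png')
z=t['frame'][175:235,310:370,::-1];w=q['frame'][160:220,245:305,::-1]
cv2.imwrite('pics/x8.png',np.hstack([cv2.resize(z,(400,400),interpolation=cv2.INTER_CUBIC),cv2.resize(w,(400,400),interpolation=cv2.INTER_CUBIC)]))
E
```

```text
[518.53363408 -14.05774694 137.16526804] [-0.09327473  1.39777345 -0.50411303] 0.5666408160815705
```

View pics/x8.png

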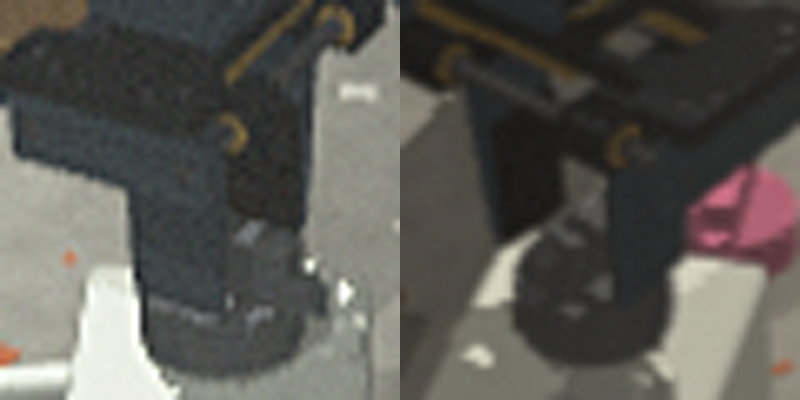

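View pics/w8.png

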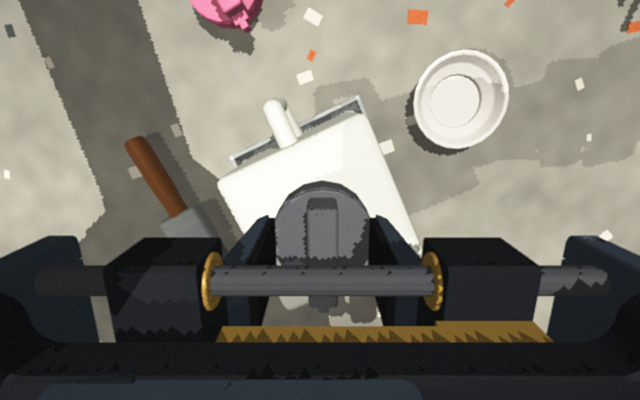

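The fingers now straddle the bar and reach nearly to the cap's flat top; the bar is centred (cols 307–338). Closing.

Call:
step_arm --motion '[2,0,0,0,0,0,110,0,0,0,0,0,0,255,0,0,0,0,0,0,255,0,0,0,0,0,0,255,0,0,0,0,0,0,255,0,0,0,0,0,0,255,0,0,0,0,0,0,255,0,0,0,0,0,0,255,0,0,0,0,0,0,255,0,0,0,0,0,0,255]'

```text
time: 9.15
tcp_pos: [518.7, -14.1, 135.4]
orientation: [-0.554, 1.499, 0.554]
ft_force: [-0.2, -0.3, 0.3]
finger_gap: 0.17
```

```bash
python3 - <<'E'
from h import *
st=r.read_state();print(st['time'],st['tcp_pos'],st['ft_force'],st['moment'],st['finger_gap'])
E
```

```text
9.15 [518.68444952 -14.05697346 135.35182392] [-0.22854716 -0.30909093  0.27214573] [-0.0398512   0.03820756 -0.03664031] 0.1702575758039715
```

Gripped: gap 0.170, i.e. 15.5 mm. Turn 22° anticlockwise (nose at −49°, rib at −25°).

Call:
step_arm --motion '[0,0,0,-5.5,0,0,255,0,0,0,-5.5,0,0,255,0,0,0,-5.5,0,0,255,0,0,0,-5.5,0,0,255,0,0,0,0,0,0,255,0,0,0,0,0,0,255]'

```text
time: 9.65
tcp_pos: [518.7, -14.1, 135.4]
orientation: [-0.847, 1.399, 0.847]
ft_force: [-0.8, 0.9, 0.9]
finger_gap: 0.17
```

```bash
python3 - <<'E'
from h import *
st=r.read_state();T=R.from_rotvec(st['orientation']).as_matrix()
print(st['time'],st['tcp_pos'],st['ft_force'],st['moment'],st['finger_gap'],'nose yaw',np.degrees(np.arctan2(T[1,1],T[0,1]))-180)
s=wsnap('w9.png'); q=snap('scene','c9.png'); t=snap('side','s9.png')
cv2.imwrite('pics/x9.png',np.hstack([cv2.resize(s['frame'][150:270,260:380,::-1],(400,400)),cv2.resize(q['frame'][160:230,240:310,::-1],(400,400),interpolation=cv2.INTER_CUBIC)]))
E
```

```text
9.65 [518.65605013 -14.08920599 135.35040583] [-0.77031943  0.87544602  0.90577524] [-0.01247475  0.04819094  0.07995851] 0.17033003838824226 nose yaw -27.615903249305376
```

View pics/x9.png

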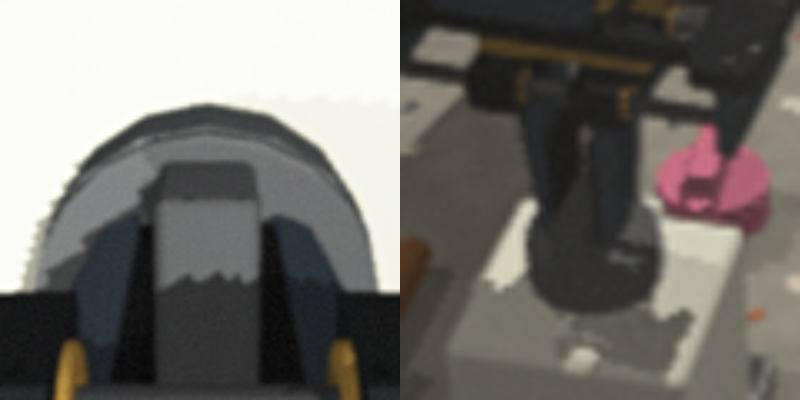

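The bar is aligned with the fingers; nose yaw is about −27.6°, 2–3° before the rib. Push down.

Call:
step_arm --motion '[1,0,0,0,0,0,255,1,0,0,0,0,0,255,1,0,0,0,0,0,255,0,0,0,0,0,0,255]'

```text
time: 10.13
tcp_pos: [518.7, -14.1, 132.4]
orientation: [-0.849, 1.399, 0.848]
ft_force: [-0.5, -0.2, 6.4]
finger_gap: 0.173
```

Call:
step_arm --motion '[1,0,0,0,0,0,255,1,0,0,0,0,0,255,1,0,0,0,0,0,255,1,0,0,0,0,0,255,0,0,0,0,0,0,255]'

```text
time: 10.55
tcp_pos: [518.7, -14.1, 128.5]
orientation: [-0.849, 1.399, 0.848]
ft_force: [-2.0, -0.2, 8.8]
finger_gap: 0.173
```

```bash
python3 - <<'E'
from h import *
st=r.read_state();T=R.from_rotvec(st['orientation']).as_matrix()
print(st['time'],st['tcp_pos'],st['ft_force'],st['moment'],st['finger_gap'],'nose yaw',np.degrees(np.arctan2(T[1,1],T[0,1]))-180)
s=wsnap('w10.png'); q=snap('scene','c10.png')
cv2.imwrite('pics/x10.png',np.hstack([cv2.resize(s['frame'][150:270,260:380,::-1],(400,400)),cv2.resize(q['frame'][160:230,240:310,::-1],(400,400),interpolation=cv2.INTER_CUBIC)]))
E
```

```text
10.55 [518.68859773 -14.1053685  128.46604403] [-1.98996336 -0.20673743  8.82654499] [-0.10560074  0.37202541 -0.00291977] 0.17276769239319362 nose yaw -27.52810989169842
```

View pics/x10.png

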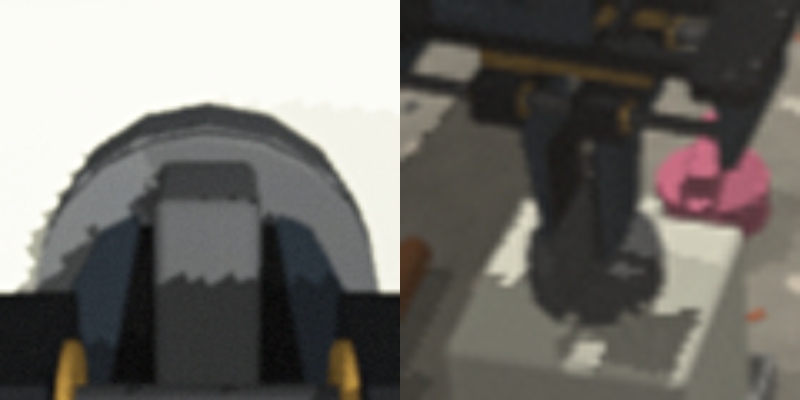

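No slip, 6.9 mm down, 8.8 N as specified. Twist on while held down.

Call:
step_arm --motion '[0,0,0,-5,0,0,255,0,0,0,-5,0,0,255,0,0,0,-5,0,0,255,0,0,0,-5,0,0,255,0,0,0,-5,0,0,255,0,0,0,-5,0,0,255,0,0,0,-5,0,0,255,0,0,0,0,0,0,255]'

```text
time: 11.32
tcp_pos: [519.2, -14.1, 128.8]
orientation: [-1.31, 1.141, 1.308]
ft_force: [-0.3, -0.4, 8.3]
finger_gap: 0.172
```

Call:
step_arm --motion '[0,0,0,-5,0,0,255,0,0,0,-5,0,0,255,0,0,0,0,0,0,255]'

```text
time: 11.57
tcp_pos: [519.2, -14.1, 128.8]
orientation: [-1.435, 1.045, 1.433]
ft_force: [-0.4, 0.2, 8.6]
finger_gap: 0.172
```

```bash
python3 - <<'E'
from h import *
st=r.read_state();T=R.from_rotvec(st['orientation']).as_matrix()
print(st['time'],st['tcp_pos'],st['ft_force'],st['moment'],st['finger_gap'],'nose yaw',np.degrees(np.arctan2(T[1,1],T[0,1]))-180)
s=wsnap('w11.png'); q=snap('scene','c11.png')
cv2.imwrite('pics/x11.png',np.hstack([cv2.resize(s['frame'][150:270,260:380,::-1],(400,400)),cv2.resize(q['frame'][160:230,240:310,::-1],(400,400),interpolation=cv2.INTER_CUBIC)]))
E
```

```text
11.5667 [519.21861873 -14.13724375 128.76590923] [-0.39778939  0.15239057  8.57171022] [-0.01054197  0.05406429  0.06041484] 0.17242557487122864 nose yaw -342.18535760443194
```

View pics/x11.png

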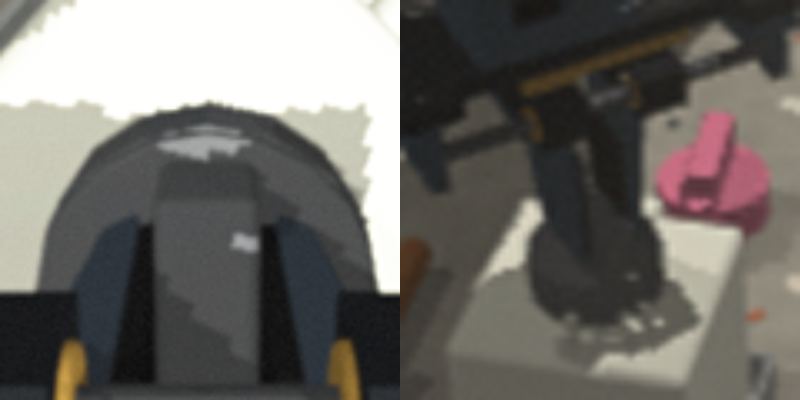

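Call:
step_arm --motion '[0,0,0,-1.5,0,0,255,0,0,0,0,0,0,255,-2,0,0,0,0,0,255,-2,0,0,0,0,0,255,-2,0,0,0,0,0,255,0,0,0,0,0,0,255]'

```text
time: 12.17
tcp_pos: [519.2, -14.1, 134.9]
orientation: [-1.45, 1.033, 1.448]
ft_force: [1.6, 0.4, 5.5]
finger_gap: 0.177
```

Call:
step_arm --motion '[-1,0,0,0,0,0,255,-1,0,0,0,0,0,255,-1,0,0,0,0,0,255,-1,0,0,0,0,0,255,0,0,0,0,0,0,255]'

```text
time: 12.58
tcp_pos: [518.4, -14.0, 138.3]
orientation: [-1.449, 1.034, 1.45]
ft_force: [0.5, -0.3, 2.7]
finger_gap: 0.174
```

The cap rises with the spring and shows no downward pull, so it is free. Lift on.

Call:
step_arm --motion '[-1,0,0,0,0,0,255,-1,0,0,0,0,0,255,-1,0,0,0,0,0,255,0,0,0,0,0,0,255]'

```text
time: 12.92
tcp_pos: [518.5, -14.1, 141.4]
orientation: [-1.45, 1.033, 1.45]
ft_force: [1.0, 0.6, -0.6]
finger_gap: 0.175
```

```bash
python3 - <<'E'
from h import *
st=r.read_state();T=R.from_rotvec(st['orientation']).as_matrix()
print(st['time'],st['tcp_pos'],st['ft_force'],st['moment'],st['finger_gap'],'nose yaw',np.degrees(np.arctan2(T[1,1],T[0,1]))+180)
E
```

```text
12.9167 [518.51913845 -14.054797   141.35460686] [ 0.99819535  0.56563984 -0.60255794] [0.02630849 0.02380131 0.07634011] 0.17506893585698868 nose yaw 19.044671666667654
```

Force is about −0.6 N, just the cap's weight. Raise 74 mm more.

Call:
step_arm --motion '[-6,0,0,0,0,0,255,-10,0,0,0,0,0,255,-12,0,0,0,0,0,255,-12,0,0,0,0,0,255,-12,0,0,0,0,0,255,-12,0,0,0,0,0,255,-7,0,0,0,0,0,255,-3,0,0,0,0,0,255,0,0,0,0,0,0,255,0,0,0,0,0,0,255]'

```text
time: 13.75
tcp_pos: [518.5, -14.1, 215.1]
orientation: [-1.45, 1.033, 1.45]
ft_force: [-0.6, 1.0, -1.3]
finger_gap: 0.172
```

```bash
python3 - <<'E'
from h import *
st=r.read_state();T=R.from_rotvec(st['orientation']).as_matrix()
print(st['time'],st['tcp_pos'],st['ft_force'],st['moment'],st['finger_gap'],st['qd'].round(3),T[:,0])
s=wsnap('w12.png'); q=snap('scene','c12.png'); t=snap('side','s12.png')
cv2.imwrite('pics/x12.png',np.hstack([cv2.resize(t['frame'][140:290,270:420,::-1],(400,400),interpolation=cv2.INTER_CUBIC),cv2.resize(q['frame'][120:270,210:360,::-1],(400,400),interpolation=cv2.INTER_CUBIC)]))
E
```

```text
13.75 [518.46037141 -14.05545512 215.14957722] [-0.63800629  0.98122892 -1.29968708] [ 0.01524843  0.01323213 -0.02643427] 0.17239689172045547 [ 0.001  0.008  0.008 -0.    -0.003  0.001] [-2.16015530e-04  1.97281672e-05 -9.99999976e-01]
```

View pics/x12.png

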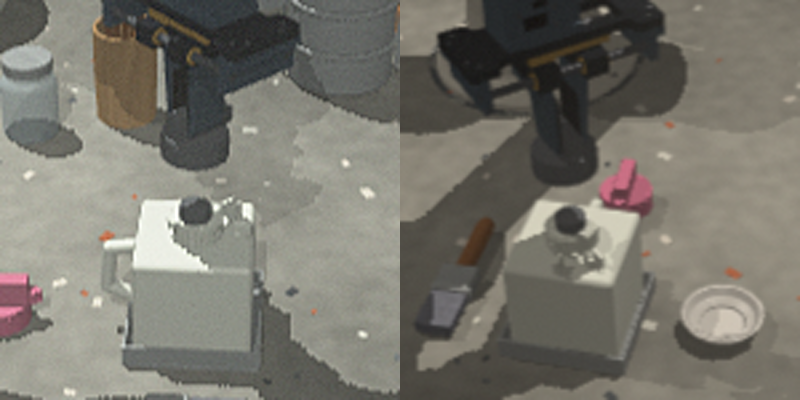

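View pics/w12.png

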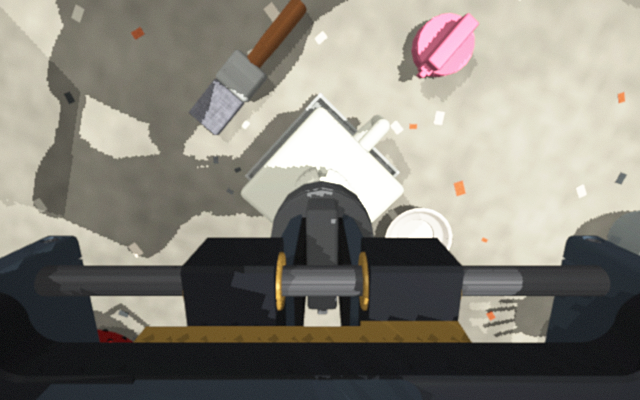

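The cap is off: it hangs level in the fingers over the open neck (dark mouth visible), and the other objects look undisturbed. I let it settle briefly and hand in.

Call:
step_arm --motion '[0,0,0,0,0,0,255,0,0,0,0,0,0,255,0,0,0,0,0,0,255]'

```text
time: 14.15
tcp_pos: [518.5, -14.1, 215.1]
orientation: [-1.449, 1.033, 1.45]
ft_force: [0.2, -0.1, -0.8]
finger_gap: 0.173
```

```bash
python3 - <<'E'
from h import *
st=r.read_state();print(st['time'],st['tcp_pos'],st['qd'].round(4),st['finger_gap']); print(r.finish_job())
E
```

```text
14.15 [518.54891838 -14.05799252 215.09011549] [-0.0007 -0.002  -0.0023  0.0002 -0.0017 -0.0005] 0.17325933720768055
the job is handed in; nothing more can be done
None
```

The cap is off and I handed the job in at about 14.2 s with it still in the gripper. No verdict was reported. I gripped the cap's bar and turned it about 22° to the single rib. There I pushed it 7 mm down (8.8 N), twisted it on about 46° to the twin ribs and lifted it straight up.

**Last checks:**
- The cap hangs about 80 mm above where it sat, within about 1 mm of the measured neck axis.
- The tool is vertical, the joints are at rest, and the finger gap matches the bar (0.173, about 15.7 mm).
- The wrist force is only the cap's weight, and the pictures show the neck open.
- The brush, dish, jar and chopstick cup look unmoved. I judged that by eye and did not measure it.

**What disagreed:** my first grasp closed above the bar. A light touch on the bar top (13 N) showed the fingertips about 11 mm behind the reported TCP, not 19 mm ahead as stated. I used the measured value from then on, and the second grasp held.

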